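# Fit a fresh gas cartridge to the candle workshop's portable stove

## Task

The portable stove for the wax pot needs gas: take the green gas cartridge from the sloping rack and lay it gently, without dropping it, in the cradle of the stove's open bay, its metal collar towards the regulator socket and its notch straight up. Once it lies there, swing the bay cover fully shut and push the red lock lever all the way down so that the cartridge is driven home in the regulator. Leave the spray can, the mould tube and the pouring jug where they are.

Things in the scene. Friction and masses are not known exactly. Their poses are not given: they have to be found in the camera images.
- cartridge: Gas cartridge, green can with yellow band, 340 g: cylinder 66 mm across, 144 long, then shoulder and collar. Origin on its axis, 92 mm ahead of the flat base; cylinder ends 52 mm ahead; centre of mass about 12 mm behind. x points to the collar, z to the notch. Starts in one lane of the rack, base on the lip, x pointing 31.5 deg upwards and away from the robot, notch side away from the tray.
- collar (a point): Centre of the front face of the cartridge's grey collar (36 mm across, 12 long), 84 mm ahead of the cartridge's origin on its axis. A 7 mm white valve stem sticks out of it. The black notch is in the collar's rim; a red mark on the can is in line with it.
- rack: White sheet-metal can rack, fixed. Its tray, 200 x 226 mm, rises at 31.5 deg along the rack's x, away from the robot; 28 mm lip at the low end, 7 mm ribs along the lanes. Two lanes, 55 mm either side of its middle: one holds the gas cartridge, the other the spray can. Origin on the table below the tray's middle, whose surface is 70 mm high.
- stove: Portable stove, fixed, 275 x 349 mm. Origin on the table under the cartridge bay; x along the bay to the front panel (outer face x = 136 mm, back -140), y to the burner, away from the robot. Bay floor 14 mm high, outer wall y = -72 (45 high), inner wall y = 65 (81 high). Burner grate 106 high, y 114 to 238, x -64 to 60. Control knob on the panel: 42 across, 23 out, y = -20, 46 high.
- cradle (a point): Point on the axis of the bay's cradle (V saddles), where the cartridge's origin goes when laid: y = 0 and x = -21 mm in the stove's frame, 52 mm high. It may lie 6 mm either way along x (rear pusher behind, regulator ahead). The lever then drives it forward till its origin is 15.5 mm ahead of this point. Axes as the stove's. Between the saddles (x -52 to 4) fingers have room down to the floor.
- regulator_mouth (a point): Centre of the mouth of the regulator's round socket (43 mm across, for the 36 mm collar), x = 70 mm in the stove's frame and 52 mm high, opening to the stove's -x. The cast face around it is 60 mm square. A light sprung seal inside gives way; the collar finally enters 8.5 mm.
- cover (a joint): Angle of the bay cover, a silver sheet-steel shell 222 mm long and 143 wide with a 28 mm skirt on its free edge, 220 g: 0 = shut, flat over the bay, top 93 mm high; grows to 2.55 rad, open, leaning back over the burner. Starts open. The hinge turns freely with some damping: past upright (1.57) it falls by its weight. Over a well laid cartridge 3 mm remain.
- cover_hinge (a point): Middle of the cover's hinge line, which runs along the stove's x at y = 68 mm, 88.5 mm high (17 mm behind the stove's origin).
- cover_edge (a point): Middle of the free edge of the cover's top panel, on its outside, 128 mm from the hinge; the rounded corner and skirt follow, to 143 mm. Open, it is up over the burner, its outside away from the bay, and the skirt stands up from it to about 192 mm, leaning to the bay: push behind the edge, from under the corner, towards the bay. Shut, it is on the robot's side.
- lock_lever (a joint): Angle of the red lock lever in the stove's front panel: 0 = up (unlocked), 0.65 rad = all the way down (locked). It stays where it is left; pushing it down at its tab takes about 5 to 12 N.
- lever_tab (a point): Top of the lever's red tab (30 mm wide, 8 thick, standing about 30 mm out of the front panel), y = 46 mm in the stove's frame, 55 mm from the pivot, which lies at x = 105 mm, 62 mm high, along the stove's y. The tab sweeps down 36 mm, from 82 to 46 mm high. Its tip has a 2 mm rim. Free room above and in front.
- spray_can: Blue and white mould-release spray can with white cap, 66 mm across, 170 long, in the rack's other lane. Origin on its axis, 92 mm from its base; x to the cap. Leave alone.
- mould_tube: Aluminium candle-mould tube standing on the table, 62 mm across, 170 high; origin at the centre of its foot. Leave alone.
- pouring_jug: Steel pouring jug with black handle, 96 mm across, 130 high; origin at the centre of its foot, handle at +y reaching 87 mm from the middle. Leave alone.

How it is judged:
On the way:
1. the cartridge lies in the cradle, collar towards the regulator, let go, with the lever still up (x of cartridge in the frame of stove between -0.032 and -0.01 m and y of cartridge in the frame of stove between -0.006 and 0.006 m and z of cartridge in the frame of stove between 0.046 and 0.057 m and angle between the x axis of cartridge and the x axis of stove, either way round below 0.08 rad and x of collar in the frame of stove above 0.04 m and value of joint lock_lever below 0.3 rad and contact force between the fingers and cartridge below 0.2 N), for 0.2 s.
At the end, for the whole second after the job is handed in: Cartridge at rest in the cradle, on the bay axis within 5 mm and 0.06 rad, notch up within 15 degrees, home in the regulator (origin 1 to 9.5 mm behind the stove's); lever beyond 0.55 rad, cover below 0.06 rad; spray can, tube and jug within 30 mm of their starts, tube and jug upright (x of cartridge in the frame of stove between -0.0095 and -0.001 m and y of cartridge in the frame of stove between -0.005 and 0.005 m and z of cartridge in the frame of stove between 0.047 and 0.056 m and angle between the x axis of cartridge and the x axis of stove, either way round below 0.06 rad and x of collar in the frame of stove above 0.07 m and angle between cartridge's own z axis and vertical below 0.26 rad and value of joint lock_lever above 0.55 rad and value of joint cover below 0.06 rad and linear speed of cartridge below 0.02 m/s and distance of each of spray_can, mould_tube, pouring_jug from where it was at the start of the episode below 0.03 m and angle between each of mould_tube, pouring_jug's own z axis and vertical below 0.3 rad); the robot touches nothing.
It fails at once if the cartridge is dropped or thrown (moves faster than 0.6 m/s while out of the fingers) (linear speed of cartridge above 0.6 m/s and contact force between the fingers and cartridge below 0.2 N).
It fails at once if the spray can is moved more than 30 mm (distance of spray_can from where it was at the start of the episode above 0.03 m).
It fails at once if the mould tube is moved more than 30 mm (distance of mould_tube from where it was at the start of the episode above 0.03 m).
It fails at once if the pouring jug is moved more than 30 mm (distance of pouring_jug from where it was at the start of the episode above 0.03 m).
It also fails if it takes over 61 s, if anything falls off the work surface, if the arm or the gripper's body presses on something with over 40 N, if the wrist force passes 120 N, or if a joint passes its speed limit or range.

## Robot

A 6-joint arm with a two-finger parallel gripper is mounted at the origin on the work surface. World frame = base frame: x ahead of the robot, y to its left, z up, the work surface at z = 0. Lengths are in m, angles in rad, forces in N, time in s.
With the tool pointing down it reaches from about 0.375 to 0.9 m from the base axis. Payload 3.1 kg.
Tool frame: the origin (TCP) lies on the centre line of the jaws, within the pads' length; the fingertips stand robot.tip_reach ahead of it and the grasp point (between the pads) lies 8 mm behind it (robot.tip_reach is the distance from the TCP to the fingertips, in m); z points along the fingers, y is the line along which they close (so a half turn about z gives the same grasp; the last joint's range is limited). The gripper opens to 87 mm and grips with 3 to 60 N. Pads are 19 mm wide; open, the fingers measure 117 mm over their backs; the gripper's body (75 mm by 190 mm) begins 51 mm behind the grasp point.
Start: joints at [1.036, 0.527, 1.433, -0, 1.181, -0.178], TCP at [0.218, 0.586, 0.234] pointing down, gripper open.
Joint ranges: [-3.08, 3.08], [-0.75, 2.2], [0.22, 2.44], [-1.43, 4.57], [0, 2.65], [-2.85, 2.85]. Speed limits (rad/s): [2.79, 2.79, 3.14, 3.14, 3.14, 3.14].

## Interface

Orientations are given as a unit quaternion [x, y, z, w].
In Python, from rig import robot gives the robot as it stands.
- The arm moves only by the tool jog_arm, never from a script. Its argument "motion" is one flat list of numbers, 7 for each row, row after row: the shift along the tool's x, y, z scaled (see below), then the turn, a rotation vector about the tool's x, y, z scaled (see below), then the gripper's target within -1 to 1 (shut at 1, half-way at 0, fully open at -1). In form: [x, y, z, rx, ry, rz, hand, x, y, z, rx, ry, rz, hand, ...]. A call has 1 to 12 rows; each row shifts and turns the commanded pose from where the row before left it, along the tool's axes as they then stand; what a row does not reach is not made up. The controller multiplies each number of a shift by 4 cm and each number of a turn by 4 degrees. A row lasts 1/8 s, in which the tool goes at most 62.5 mm and 10.7 degrees, less where a joint would pass 70% of its speed; a pose out of reach is approached as far as the arm can. A call with a number of a shift or a turn outside -1 to 1 is refused whole. A call with a gripper value outside its range is refused whole. The fingers move at their own pace and stop on an object; "grip_force" is the grip in N (left out, the last holds). Time passes only in rows, so rows that do not move let the fingers close. It gives the time, the measured TCP pose, the force, the opening and the grip force at its end, in the units of the state.
- robot.get_obs(): the state, without advancing time (a new reading comes with each control period).
- robot.camera(name): name is "scene" or "side" or "wrist"; returns the picture (400x640x3 uint8, blue, green, red); there is no depth.
- robot.calibration(name): a dict with "fx", "fy", "cx", "cy" (pixels), "dist_coeffs" ([k1, k2, p1, p2, k3] as OpenCV has them; the pictures are not rectified), "R" (3x3) and "t" (3): a world point X has camera coordinates R X + t; the wrist camera has in their place "T_tool_cam" (4x4, takes a point from camera to tool coordinates, whose origin is the TCP and whose axes are the flange's). Camera axes: x right, y down, z forward; pixel columns grow to the right and rows downward; lengths in m; the calibration is good to about 2 mm. A picture is of the moment at which its call begins: read the wrist's pose just before it. calibration takes no time and is no camera call.
- robot.hand_in(): hands the job in; it is judged then, once.
The state is a dict: "time": time; "q": joint angles; "joint_velocities": joint speeds; "joint_torque": joint torques, N m; "position": TCP position; "tool_rot": TCP orientation; "ft_force": force on the tool from outside, world axes, zero at the start; "moment": the same for the moment, N m; "grip_width": finger opening in m; "grip_force": force on a finger pad.
Only numpy, scipy, OpenCV 4.12 (cv2) and the standard library are available. Lean on these libraries where they do the work, as an engineer would, in place of code of your own. Each camera call takes 0.05 s, during which the arm holds its last target. There are 200 camera calls.

## Working session

There is one attempt and no reset: what is moved stays moved. The work goes in short steps, Python scripts to look and compute and a tool call to move; the robot and the scene stay as the last step left them, time stands still between calls to the robot, and variables do not carry over. Pictures are saved under pics/ and viewed, at most 11 in all, crops included, and the job is handed in when it is done.

Besides the shell and the picture viewer there is one more tool, called after ">>>" as name(argument=value, ...), one argument or row to a line, values as JSON. jog_arm: Moves the arm, as the interface text tells. Shifts and turns lie within -1 to 1; 1 stands for 4 cm of shift or 4 degrees of turn. Its arguments: {"type":"object","properties":{"motion":{"type":"array","items":{"type":"number"}},"grip_force":{"type":"number"}},"required":["motion"]}

```bash
ls; mkdir -p pics; python3 - <<'E'
from rig import robot
import cv2,numpy as np
np.set_printoptions(precision=4,suppress=True)
o=robot.get_obs()
for k,v in o.items(): print(k,np.array(v))
print(robot.tip_reach)
for n in("scene","side","wrist"):
    c=robot.calibration(n);print(n,{k:np.array(v).round(4).tolist() for k,v in c.items()})
    cv2.imwrite(f"pics/{n}0.png",robot.camera(n))
E
```

```text
pics
time 0.0
q [ 1.0355  0.5285  1.4339  0.      1.1814 -0.1785]
joint_velocities [-0.0021  0.0008  0.0001 -0.0012 -0.0009  0.0002]
joint_torque [ -0.0011 -44.0033 -17.6596   0.0634   0.0579  -0.0002]
position [0.2179 0.585  0.2326]
tool_rot [ 0.1774  0.9841 -0.001  -0.0004]
ft_force [ 0.1738 -0.4103  0.2311]
moment [ 0.0271 -0.0453 -0.0243]
grip_force 0.0
grip_width 0.087155059034582
0.011
scene {'fx': 494.2357, 'fy': 494.2357, 'cx': 312.3079, 'cy': 203.837, 'dist_coeffs': [-0.0615, 0.0, 0.0, 0.0, 0.0], 'R': [[-0.3937, 0.9192, 0.0028], [0.6183, 0.267, -0.7392], [-0.6803, -0.2893, -0.6735]], 't': [0.2703, -0.2444, 1.8684]}
side {'fx': 412.4275, 'fy': 412.4275, 'cx': 321.2442, 'cy': 191.7601, 'dist_coeffs': [-0.1048, 0.0, 0.0, 0.0, 0.0], 'R': [[-0.9866, -0.1633, -0.0047], [-0.1148, 0.7135, -0.6912], [0.1162, -0.6814, -0.7226]], 't': [0.576, 0.1713, 0.9328]}
wrist {'fx': 344.911, 'fy': 344.911, 'cx': 320.8001, 'cy': 194.792, 'dist_coeffs': [-0.0106, 0.0, 0.0, 0.0, 0.0], 'T_tool_cam': [[0.0006, -0.9575, -0.2885, 0.0779], [1.0, 0.0003, 0.0012, 0.0001], [-0.001, -0.2885, 0.9575, -0.1514], [0.0, 0.0, 0.0, 1.0]]}
```

View pics/scene0.png

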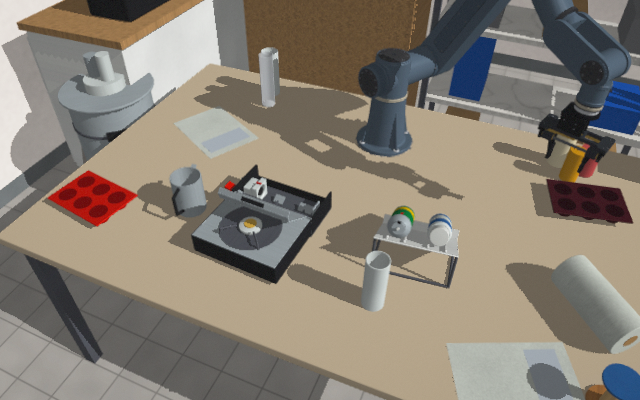

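View pics/side0.png

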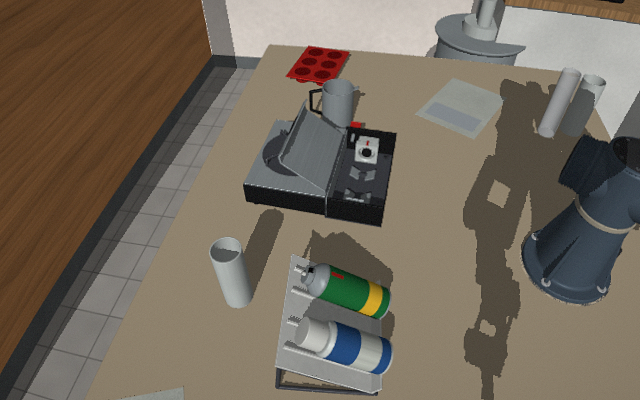

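The scene view shows the stove (bay towards the robot), the jug beside it, and the rack with the green can nearer the stove. In the side view the can is at about (345,290), the saddles at (362,173) and (357,198), the regulator at (367,152) and the tube at (232,270).

```bash
cat > h.py <<'E'
from rig import robot
import cv2,numpy as np
from scipy.spatial.transform import Rotation as Ro
np.set_printoptions(precision=4,suppress=True)
def cam(n,o=None):
    c=robot.calibration(n);K=np.array([[c['fx'],0,c['cx']],[0,c['fy'],c['cy']],[0,0,1]]);d=np.array(c['dist_coeffs'])
    if n=='wrist':
        o=o or robot.get_obs();T=np.eye(4);T[:3,:3]=Ro.from_quat(o['tool_rot']).as_matrix();T[:3,3]=o['position']
        T=T@np.array(c['T_tool_cam']);R=T[:3,:3].T;t=-R@T[:3,3]
    else: R=np.array(c['R']);t=np.array(c['t'])
    return K,d,R,t
def ray(C,uv):
    K,d,R,t=C
    p=cv2.undistortPoints(np.array(uv,float).reshape(-1,1,2),K,d).reshape(-1,2)
    return -R.T@t,(np.c_[p,np.ones(len(p))])@R
def plane(C,uv,z):
    c,D=ray(C,uv); return c+D*((np.asarray(z)-c[2])/D[:,2])[:,None]
def proj(C,X):
    K,d,R,t=C
    return cv2.projectPoints(np.array(X,float).reshape(-1,3),cv2.Rodrigues(R)[0],t,K,d)[0].reshape(-1,2)
def tri(C1,u1,C2,u2):
    c1,d1=ray(C1,[u1]);c2,d2=ray(C2,[u2]);d1=d1[0];d2=d2[0]
    s=np.linalg.lstsq(np.c_[d1,-d2],c2-c1,rcond=None)[0];a=c1+s[0]*d1;b=c2+s[1]*d2
    return (a+b)/2,np.linalg.norm(a-b)
def mask(im,kind):
    h=cv2.cvtColor(im,cv2.COLOR_BGR2HSV);H,S,V=cv2.split(h)
    m={'green':(H>50)&(H<85)&(S>100)&(V>40),'yellow':(H>18)&(H<32)&(S>140)&(V>100),'red':((H<8)|(H>172))&(S>150)&(V>90)}[kind]
    return m.astype(np.uint8)
def snap(name,file):
    o=robot.get_obs();C=cam(name,o);im=robot.camera(name);cv2.imwrite(file,im);return im,C,o
E
python3 - <<'E'
from h import *
S=cam('side');
print('can',plane(S,[(345,290)],.13), 'saddles',plane(S,[(362,173),(357,198)],.03),'reg',plane(S,[(367,152)],.052))
print('stove corners outer top',plane(S,[(396,132)],.045),'bot',plane(S,[(381,224),(244,200)],0), 'tube foot',plane(S,[(236,300)],0))
im=cv2.imread('pics/side0.png')
for k in('green','yellow','red'):
    m=mask(im,k);n,l,st,ce=cv2.connectedComponentsWithStats(m)
    for i in range(1,n):
        if st[i,4]>8: print(k,st[i],ce[i])
a=cv2.resize(im[90:230,235:405],None,fx=2.9,fy=2.9,interpolation=2);b=cv2.resize(im[250:400,260:400],None,fx=2.2,fy=2.2,interpolation=2)
c=np.zeros((max(a.shape[0],b.shape[0]),a.shape[1]+b.shape[1],3),np.uint8);c[:a.shape[0],:a.shape[1]]=a;c[:b.shape[0],a.shape[1]:]=b
cv2.imwrite('pics/crop1.png',c)
E
```

```text
can [[0.5031 0.2184 0.13  ]] saddles [[ 0.5059 -0.2002  0.03  ]
 [ 0.5097 -0.1068  0.03  ]] reg [[ 0.4995 -0.2626  0.052 ]]
stove corners outer top [[ 0.423  -0.3744  0.045 ]] bot [[ 0.4426 -0.0565  0.    ]
 [ 0.8032 -0.0804 -0.    ]] tube foot [[0.7361 0.2054 0.    ]]
green [ 318  265   51   46 1347] [346.0082 290.2769]
green [372 287  18  32 223] [382.7758 303.7758]
yellow [358 283  25  33 415] [372.3687 300.3687]
red [ 286   46   63   40 1015] [317.3862  65.5576]
red [350 121  11   7  57] [355.3158 124.386 ]
red [332 272  12   7  36] [337.0833 275.0833]
```

View pics/crop1.png

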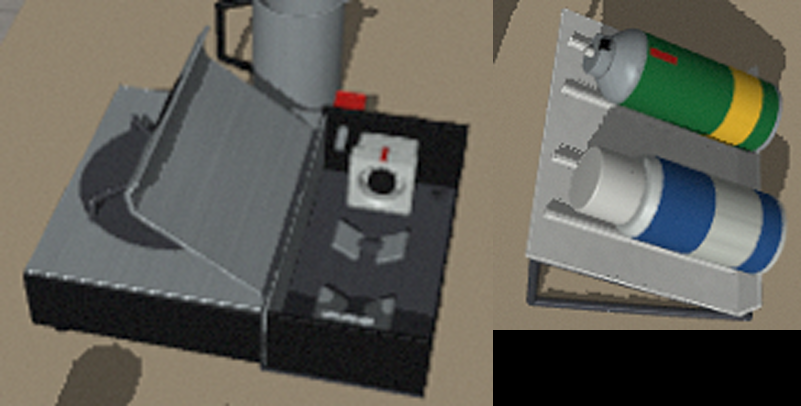

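```bash
cat >> h.py <<'E'
def go(target,Rt,o=None):
    """prints: rotation (turn units, tool axes) first, then shift (units) along the turned tool axes"""
    o=o or robot.get_obs();R0=Ro.from_quat(o['tool_rot']);Rt=Ro.from_matrix(Rt) if not isinstance(Rt,Ro) else Rt
    r=np.degrees((R0.inv()*Rt).as_rotvec())/4
    d=np.array(target)-np.array(o['position'])
    print('t',o['time'],'turn units',r,'max',abs(r).max(),'| shift after turn',Rt.inv().apply(d)/.04,'| shift before turn',R0.inv().apply(d)/.04,'world',d)
def canR(yaw,pitch=np.radians(31.5)):
    x=np.array([np.cos(pitch)*np.cos(yaw),np.cos(pitch)*np.sin(yaw),np.sin(pitch)]);y=np.array([-np.sin(yaw),np.cos(yaw),0]);return np.c_[x,y,np.cross(x,y)]
def toolR(cR,tilt=0):
    """tool for can orientation: tool x=-can x, z=-can z, raised on the can's +y side by tilt (deg)"""
    return cR@Ro.from_euler('x',tilt,degrees=True).as_matrix()@np.diag([-1,1,-1.])
E
python3 - <<'E'
from h import *
S=cam('side');C=cam('scene')
for u,z in[((355.6,294),.104),((372.4,300.4),.085)]: print(plane(S,[u],z))
im=cv2.imread('pics/scene0.png')
for k in('green','yellow','red'):
    m=mask(im,k);n,l,st,ce=cv2.connectedComponentsWithStats(m)
    for i in range(1,n):
        if st[i,4]>8: print(k,st[i],ce[i])
# collar / shoulder by two views
print('collar',tri(S,(260+(600-493)/2.2,250+55/2.2),C,(398.5,226)))
print('jug top/foot',plane(S,[(338,124)],0),plane(C,[(188,212)],0))
p=np.array([.49,.215,.09]);R=toolR(canR(0.0));t=p-R[:,2]*.17
print(t);go(t,R)
E
```

```text
[[0.4832 0.2085 0.104 ]]
[[0.45   0.2064 0.085 ]]
green [392 209  21  16  93] [404.5806 214.2043]
yellow [559 147  26  35 530] [571.4    165.0283]
yellow [400 207  14  10  37] [407.4865 209.9189]
yellow [244 219  12   9  76] [249.7763 223.    ]
red [588 169   6   6  11] [590.0909 171.7273]
red [  48  171   90   55 2600] [ 92.3696 197.6123]
red [225 181  10  10  60] [229.3333 185.35  ]
collar (array([0.5729, 0.2033, 0.1407]), np.float64(0.001359213784534189))
jug top/foot [[ 0.6035 -0.4446 -0.    ]] [[ 0.6334 -0.4538  0.    ]]
[0.4012 0.215  0.2349]
t 0.15 turn units [-1.4264 -7.7987 -4.9741] max 7.79869707237498 | shift after turn [-3.9331 -9.2547  2.3468] | shift before turn [-7.5234 -7.0727 -0.0447] world [ 0.1832 -0.3702  0.0022]
```

>>> jog_arm(
  motion=[0,0,0,-0.18,-0.97,-0.62,-1,0,0,0,-0.18,-0.97,-0.62,-1,0,0,0,-0.18,-0.97,-0.62,-1,0,0,0,-0.18,-0.97,-0.62,-1,0,0,0,-0.18,-0.97,-0.62,-1,0,0,0,-0.18,-0.97,-0.62,-1,0,0,0,-0.18,-0.97,-0.62,-1,0,0,0,-0.18,-0.97,-0.62,-1],
)

```text
time: 1.15
position: [0.2181, 0.5855, 0.2333]
tool_rot: [-0.0, 0.962, 0.001, 0.272]
ft_force: [0.5, 0.5, 0.4]
grip_width: 0.087
grip_force: 0.0
```

>>> jog_arm(
  motion=[-0.39,-0.93,0.23,0,0,0,-1,-0.39,-0.93,0.23,0,0,0,-1,-0.39,-0.93,0.23,0,0,0,-1,-0.39,-0.93,0.23,0,0,0,-1,-0.39,-0.93,0.23,0,0,0,-1,-0.39,-0.93,0.23,0,0,0,-1,-0.39,-0.93,0.23,0,0,0,-1,-0.39,-0.93,0.23,0,0,0,-1,-0.39,-0.93,0.23,0,0,0,-1,-0.39,-0.93,0.23,0,0,0,-1,0,0,0,0,0,0,-1,0,0,0,0,0,0,-1],
)

```text
time: 2.65
position: [0.3991, 0.2135, 0.2352]
tool_rot: [0.001, 0.963, 0.001, 0.271]
ft_force: [-0.3, 0.9, 0.3]
grip_width: 0.087
grip_force: 0.0
```

```bash
python3 - <<'E'
from h import *
im,C,o=snap('wrist','pics/w1.png')
print(o['time'],o['position'],Ro.from_quat(o['tool_rot']).as_matrix(),o['q'])
print(C[2],C[3])
E
```

```text
2.65 [0.3991 0.2135 0.2352] [[-0.8535  0.0014  0.5211]
 [ 0.0029  1.      0.0021]
 [-0.5211  0.0033 -0.8535]] [ 0.3657  0.2054  2.1805 -0.6745  0.2997 -0.5998]
[[ 0.0007  1.      0.0043]
 [ 0.6666 -0.0037  0.7454]
 [ 0.7454  0.0023 -0.6666]] [-0.2146 -0.4094  0.0255]
```

View pics/w1.png

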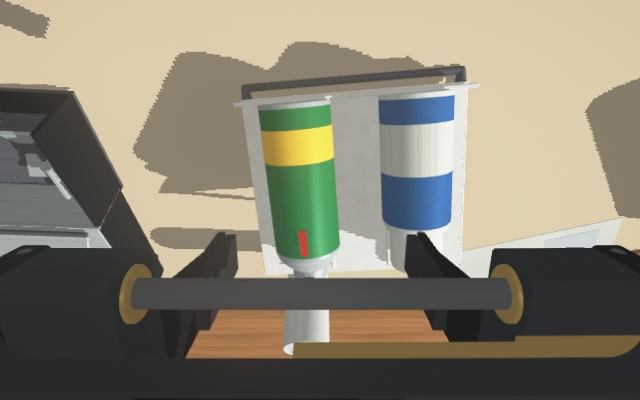

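The wrist view shows the cartridge running from its base at (295,100) to its shoulder at about (315,260), slightly yawed, with its red mark towards the camera. The spray can is to the right. I'll get the axis from its two silhouette edges.

```bash
cat >> h.py <<'E'
def cyl(C,L,Rr,r):
    """axis from pixel points on left and right silhouettes: direction a, point p closest to camera"""
    ns=[]
    for P in(L,Rr):
        c,D=ray(C,P);D/=np.linalg.norm(D,axis=1)[:,None];ns.append(np.linalg.svd(D)[2][2])
    mid=ray(C,[np.mean(np.r_[L,Rr],0)])[1][0]
    ns=[n*np.sign(n@mid) for n in ns]; a=np.cross(*ns);a/=np.linalg.norm(a)
    # n.(p-c)=r for both inward normals, a.(p-c)=0
    p=np.linalg.solve(np.array([ns[0],ns[1],a]),[r,r,0]);return c+p,a
E
cat > can.py <<'E'
from h import *
def can(im,C,rows):
    m=mask(im,'green')|mask(im,'yellow')|mask(im,'red');m=cv2.morphologyEx(m,cv2.MORPH_CLOSE,np.ones((7,7)))
    n,l,st,ce=cv2.connectedComponentsWithStats(m);i=1+st[1:,4].argmax();m=l==i;print(st[i])
    L=[];Rr=[]
    for v in range(*rows,3):
        u=np.flatnonzero(m[v]);L.append((u[0]-.5,v));Rr.append((u[-1]+.5,v))
    L=np.array(L,float);Rr=np.array(Rr,float)
    for P in(L,Rr):
        f=np.polyfit(P[:,1],P[:,0],1);e=P[:,0]-np.polyval(f,P[:,1]);print('fit res',e.std())
    p,a=cyl(C,L,Rr,.033);return p,a*np.sign(a[2]),m
def axpoint(C,p,a,uv,off):
    """axis coordinate where ray uv meets the plane through the axis shifted by off (world vec)"""
    c,D=ray(C,[uv]);D=D[0];p=p+off;s=np.linalg.lstsq(np.c_[a,-D],c-p,rcond=None)[0];return s[0]
E
python3 - <<'E'
from can import *
im=cv2.imread('pics/w1.png');C=cam('wrist')
p,a,m=can(im,C,(115,235))
print('p',p,'a',a,'pitch',np.degrees(np.arcsin(a[2])),'yaw',np.degrees(np.arctan2(a[1],a[0])))
up=np.cross(a,np.cross([0,0,1],a));up/=np.linalg.norm(up)
# yellow band edges & green end on top line of the can: pixels along the axis column
q=proj(C,[p+up*.033+a*s for s in np.arange(-.25,.25,.001)])
K=mask(im,'yellow');prev=None
for s,(u,v) in zip(np.arange(-.25,.25,.001),q):
    if 0<=u<640 and 0<=v<400:
        t=(m[int(v),int(u)],K[int(v),int(u)])
        if t!=prev: print(round(s,3),(u.round(1),v.round(1)),t,p+a*s);prev=t
# red mark
r=mask(im,'red');r[:200]=0;n,l,st,ce=cv2.connectedComponentsWithStats(r);print(st,ce)
E
```

```text
[ 262  105   77  154 8137]
fit res 8.650079032054446
fit res 0.3121259487449349
p [ 0.422  0.187 -0.031] a [0.9026 0.0791 0.4232] pitch 25.034728819074004 yaw 5.0053135221161
-0.043 (np.float64(285.2), np.float64(0.0)) (np.False_, np.uint8(0)) [ 0.3832  0.1836 -0.0492]
0.056 (np.float64(296.8), np.float64(109.5)) (np.True_, np.uint8(0)) [ 0.4726  0.1914 -0.0073]
0.078 (np.float64(299.0), np.float64(130.8)) (np.True_, np.uint8(1)) [0.4924 0.1931 0.002 ]
0.116 (np.float64(302.7), np.float64(165.2)) (np.True_, np.uint8(0)) [0.5267 0.1961 0.0181]
0.236 (np.float64(312.5), np.float64(258.1)) (np.False_, np.uint8(0)) [0.6351 0.2056 0.0689]
[[     0      0    640    400 255822]
 [   299    231      9     25    178]] [[319.5116 199.4697]
 [302.8202 243.0112]]
```

```bash
python3 - <<'E'
s=open('can.py').read()
s=s.replace("""    for P in(L,Rr):
        f=np.polyfit(P[:,1],P[:,0],1);e=P[:,0]-np.polyval(f,P[:,1]);print('fit res',e.std())
    p""","""    Q=[]
    for P in(L,Rr):
        dx=np.median(np.diff(P[:,0])/np.diff(P[:,1]));
        w=np.ones(len(P),bool)
        f=[dx,np.median(P[:,0]-dx*P[:,1])]
        for k in(8,3,1.5): w=abs(P[:,0]-np.polyval(f,P[:,1]))<k;f=np.polyfit(P[w,1],P[w,0],1)
        print('inliers',w.sum(),len(P),f,P[~w][:8].tolist());Q.append(P[w])
    L,Rr=Q
    p""")
open('can.py','w').write(s)
E
cat > t.py <<'E'
from can import *
im=cv2.imread('pics/w1.png');C=cam('wrist')
p,a,m=can(im,C,(115,235))
print('p',p,'a',a,'pitch',np.degrees(np.arcsin(a[2])),'yaw',np.degrees(np.arctan2(a[1],a[0])))
up=np.cross(a,np.cross([0,0,1],a));up/=np.linalg.norm(up)
S=np.arange(-.25,.3,.001)
q=proj(C,[p+up*.033+a*s for s in S])
K=mask(im,'yellow');prev=None
for s,(u,v) in zip(S,q):
    if 0<=u<640 and 0<=v<400:
        t=(int(m[int(v),int(u)]),K[int(v),int(u)])
        if t!=prev: print(round(s,3),(u.round(1),v.round(1)),t,p+a*s);prev=t
E
python3 t.py
```

```text
[ 262  105   77  154 8137]
inliers 22 40 [ -0.0027 284.8197] [[282.5, 115.0], [261.5, 133.0], [261.5, 136.0], [262.5, 139.0], [262.5, 142.0], [262.5, 145.0], [263.5, 148.0], [263.5, 151.0]]
inliers 40 40 [  0.0691 322.1906] []
p [0.6393 0.2086 0.2118] a [0.2775 0.0397 0.9599] pitch 73.72244284409564 yaw 8.139513894542153
-0.25 (np.float64(304.5), np.float64(143.9)) (1, np.uint8(1)) [ 0.57    0.1987 -0.0282]
-0.218 (np.float64(305.1), np.float64(165.5)) (1, np.uint8(0)) [0.5788 0.2    0.0026]
-0.1 (np.float64(307.7), np.float64(259.2)) (0, np.uint8(0)) [0.6116 0.2046 0.1158]
```

```bash
python3 - <<'E'
import cv2
h=cv2.cvtColor(cv2.imread('pics/w1.png'),cv2.COLOR_BGR2HSV)
print([h[200,u].tolist() for u in range(262,300,3)])
E
sed -i "s/'green':(H>50)&(H<85)&(S>100)&(V>40)/'green':(H>45)\&(H<95)\&(S>75)\&(V>25)/" h.py; python3 t.py
```

```text
[[27, 14, 165], [27, 14, 165], [30, 14, 164], [59, 84, 91], [59, 88, 93], [60, 90, 94], [60, 93, 96], [62, 95, 99], [61, 102, 105], [63, 108, 111], [64, 111, 117], [64, 116, 123], [65, 118, 130]]
[ 259  105   80  154 9893]
inliers 40 40 [  0.1301 244.1005] []
inliers 40 40 [  0.0712 322.0217] []
p [0.4266 0.1887 0.0405] a [0.8534 0.0791 0.5153] pitch 31.01681365852387 yaw 5.297883300970448
-0.068 (np.float64(278.2), np.float64(0.4)) (0, np.uint8(0)) [0.3686 0.1833 0.0055]
0.015 (np.float64(289.6), np.float64(110.2)) (1, np.uint8(0)) [0.4394 0.1899 0.0483]
0.033 (np.float64(291.9), np.float64(131.7)) (1, np.uint8(1)) [0.4548 0.1913 0.0575]
0.064 (np.float64(295.5), np.float64(167.0)) (1, np.uint8(0)) [0.4812 0.1937 0.0735]
0.155 (np.float64(305.2), np.float64(259.5)) (0, np.uint8(0)) [0.5589 0.2009 0.1204]
```

```bash
python3 - <<'E'
from h import *
R=toolR(canR(np.radians(5.3),np.radians(31.3)),8)
g=np.array([.5085,.1963,.0905])
print(R)
go(g-R[:,2]*.08,R);go(g,R)
E
```

```text
[[-0.8508 -0.1635  0.4994]
 [-0.0789  0.9794  0.1861]
 [-0.5195  0.1189 -0.8461]]
t 2.7 turn units [-2.6478  0.1096 -1.1501] max 2.6478132655571205 | shift after turn [-0.4187 -1.3136  2.3476] | shift before turn [-0.486  -0.823   2.5492] world [ 0.0697 -0.0327 -0.077 ]
t 2.7 turn units [-2.6478  0.1096 -1.1501] max 2.6478132655571205 | shift after turn [-0.4187 -1.3136  4.3476] | shift before turn [-0.456  -0.4564  4.5151] world [ 0.1097 -0.0178 -0.1447]
```

>>> jog_arm(
  motion=[0,0,0,-0.88,0.04,-0.38,-1,0,0,0,-0.88,0.04,-0.38,-1,0,0,0,-0.88,0.04,-0.38,-1,-0.21,-0.66,0.5,0,0,0,-1,-0.21,-0.66,0.5,0,0,0,-1,0,0,0.7,0,0,0,-1,0,0,0.65,0,0,0,-1,0,0,0,0,0,0,-1,0,0,0,0,0,0,-1],
)

```text
time: 3.82
position: [0.4358, 0.1967, 0.1886]
tool_rot: [-0.043, 0.963, 0.065, 0.259]
ft_force: [1.0, 0.4, -0.1]
grip_width: 0.0869
grip_force: 0.0
```

```bash
python3 - <<'E'
from h import *
R=toolR(canR(np.radians(5.3),np.radians(31.3)),8)
g=np.array([.5085,.1963,.0905])
go(g,R); im,C,o=snap('wrist','pics/w2.png');print(o['q'])
E
sed -i 's/w1.png/w2.png/;s/(115,235)/(120,220)/' t.py; python3 t.py
```

```text
t 3.825 turn units [-0.555 -0.202 -0.454] max 0.5550229697942274 | shift after turn [-0.2712 -0.5994  2.9818] | shift before turn [-0.3304 -0.4739  2.9984] world [ 0.0727 -0.0004 -0.0981]
[ 0.1412  0.3272  2.2314  1.0131  0.09   -2.5101]
[  249   102    91   176 14189]
inliers 34 34 [  0.0858 239.6099] []
inliers 34 34 [  0.0191 334.1953] []
p [0.4351 0.1892 0.0465] a [0.8495 0.0788 0.5217] pitch 31.446713003969588 yaw 5.298688655478033
-0.058 (np.float64(288.7), np.float64(1.4)) (0, np.uint8(0)) [0.3859 0.1846 0.0163]
0.004 (np.float64(293.9), np.float64(104.2)) (1, np.uint8(0)) [0.4385 0.1895 0.0486]
0.022 (np.float64(295.3), np.float64(131.3)) (1, np.uint8(1)) [0.4538 0.1909 0.058 ]
0.053 (np.float64(297.6), np.float64(175.6)) (1, np.uint8(0)) [0.4802 0.1933 0.0742]
0.134 (np.float64(302.8), np.float64(278.1)) (0, np.uint8(0)) [0.549  0.1997 0.1164]
```

>>> jog_arm(
  motion=[-0.1,-0.15,0.5,0,0,0,-1,-0.1,-0.15,0.4,0,0,0,-1,-0.1,-0.15,0.4,0,0,0,-1,0,0,0,-0.28,-0.1,-0.23,-1,0,0,0,-0.28,-0.1,-0.23,-1,0,0,0,0,0,0,-1,0,0,0,0,0,0,-1],
)

```text
time: 4.75
position: [0.478, 0.1917, 0.1681]
tool_rot: [-0.061, 0.962, 0.076, 0.254]
ft_force: [-0.2, 0.3, 0.1]
grip_width: 0.0868
grip_force: 0.0
```

```bash
cat > t2.py <<'E'
from h import *
R=toolR(canR(np.radians(5.3),np.radians(31.4)),8)
g=np.array([.5087,.1964,.0903])
go(g,R); print(robot.get_obs()['q'])
E
python3 t2.py
```

```text
t 4.75 turn units [-0.1141 -0.3658 -0.0614] max 0.3658327190930076 | shift after turn [ 0.3511 -0.2413  2.0496] | shift before turn [ 0.2977 -0.2264  2.0598] world [ 0.0307  0.0047 -0.0778]
[ 0.084   0.4108  2.1685  1.2792  0.1419 -2.8538]
```

>>> jog_arm(
  motion=[0,0,0,0,0.5,0,-1,0,0,0,0,0.9,0,-1,0,0,0,0,0.9,0,-1,0,0,0,0,0.9,0,-1,0,0,0,0,0,0,-1],
)

```text
time: 5.38
position: [0.48, 0.1951, 0.1689]
tool_rot: [-0.07, 0.981, 0.074, 0.163]
ft_force: [-0.0, 0.6, 0.1]
grip_width: 0.0871
grip_force: 0.0
```

```bash
cat > t2.py <<'E'
from h import *
cR=canR(np.radians(5.3),np.radians(31.4))
def gR(d=13,tilt=8): return toolR(cR,tilt)@Ro.from_euler('y',d,degrees=True).as_matrix()
g=np.array([.5087,.1964,.0903])
if __name__=='__main__':
    go(g,gR()); print(robot.get_obs()['q'],gR())
E
python3 t2.py
```

```text
t 5.375 turn units [ 0.0504  0.1885 -0.034 ] max 0.18846114921385873 | shift after turn [-0.0546 -0.32    2.0663] | shift before turn [-0.0282 -0.3272  2.0657] world [ 0.0287  0.0013 -0.0786]
[ 0.0873  0.4021  2.0257  0.365   0.4066 -1.9408] [[-0.9408 -0.1637  0.2969]
 [-0.1187  0.9793  0.1637]
 [-0.3175  0.1188 -0.9408]]
```

>>> jog_arm(
  motion=[-0.03,-0.32,0,0,0.19,0,-1,0,0,0.5,0,0,0,-1,0,0,0.5,0,0,0,-1,0,0,0.2,0,0,0,-1,0,0,0,0,0,0,-1,0,0,0,0,0,0,-1],
)

```text
time: 6.12
position: [0.496, 0.1904, 0.1223]
tool_rot: [-0.071, 0.983, 0.074, 0.155]
ft_force: [0.3, 0.9, 0.2]
grip_width: 0.0869
grip_force: 0.0
```

```bash
python3 t2.py
```

```text
t 6.125 turn units [ 0.0504 -0.0342 -0.0492] max 0.050426201376942835 | shift after turn [-0.062   0.0003  0.8709] | shift before turn [-0.064  -0.0026  0.8707] world [ 0.0127  0.006  -0.032 ]
[ 0.073   0.5139  2.0209  0.4696  0.3261 -2.0662] [[-0.9408 -0.1637  0.2969]
 [-0.1187  0.9793  0.1637]
 [-0.3175  0.1188 -0.9408]]
```

>>> jog_arm(
  motion=[-0.06,0,0.4,0,0,0,-1,0,0,0.3,0,0,0,-1,0,0,0.17,0,0,0,-1,0,0,0,0,0,0,-1,0,0,0,0,0,0,1,0,0,0,0,0,0,1,0,0,0,0,0,0,1,0,0,0,0,0,0,1],
  grip_force=35,
)

```text
time: 7.12
position: [0.5086, 0.1968, 0.0903]
tool_rot: [-0.071, 0.983, 0.074, 0.155]
ft_force: [-1.2, -0.2, 2.4]
grip_width: 0.0654
grip_force: 35.0
```

```bash
python3 t2.py
```

```text
t 7.125 turn units [ 0.0541 -0.0329 -0.0503] max 0.05411829990571622 | shift after turn [-0.0011 -0.009  -0.0017] | shift before turn [-0.0012 -0.009  -0.0018] world [ 0.0001 -0.0004  0.    ]
[ 0.0854  0.5931  2.0062  0.5665  0.2668 -2.1563] [[-0.9408 -0.1637  0.2969]
 [-0.1187  0.9793  0.1637]
 [-0.3175  0.1188 -0.9408]]
```

>>> jog_arm(
  motion=[0,0,-0.25,0,0,0,1,0,0,-0.4,0,0,0,1,0,0,-0.6,0,0,0,1,0,0,-0.8,0,0,0,1,0,0,-0.9,0,0,0,1,0,0,-0.9,0,0,0,1,0,0,-0.4,0,0,0,1],
)

```text
time: 8.0
position: [0.4574, 0.1677, 0.2516]
tool_rot: [-0.071, 0.983, 0.073, 0.155]
ft_force: [0.6, 0.3, -3.3]
grip_width: 0.0651
grip_force: 35.0
```

```bash
cat > st.py <<'E'
from h import *
from scipy.optimize import least_squares
S=cam('side')
def W(p,X):
    c,s=np.cos(p[2]),np.sin(p[2]);X=np.array(X,float)
    return np.c_[p[0]+c*X[:,0]-s*X[:,1],p[1]+s*X[:,0]+c*X[:,1],X[:,2]]
X=[(-.140,-.072,.004),(-.140,.277,.004),(.07,0,.052),(.146,.046,.08)]
u=np.array([(381.6,225.9),(246.4,201),(366.4,153.1),(355.3,124.4)])
f=lambda p:(proj(S,W(p,X))-u).ravel()
r=least_squares(f,[.5,-.17,-1.6],loss='soft_l1');print(r.x,np.degrees(r.x[2]),r.fun.reshape(-1,2))
E
python3 st.py; python3 -c "
from h import *
o=robot.get_obs();print(o['position'],o['grip_width'],o['q'])"
```

```text
[ 0.5057 -0.1923 -1.6426] -94.11544865761252 [[-1.222  -0.2195]
 [ 0.5951  0.6553]
 [ 0.1458 -1.0336]
 [ 0.1901  0.7696]]
[0.4574 0.1677 0.2516] 0.0651077545075222 [ 0.0211  0.2076  1.985   0.2637  0.6593 -1.8786]
```

```bash
cat > place.py <<'E'
from h import *
from st import W
Rg=Ro.from_quat([-0.071,0.983,0.074,0.155]).as_matrix();cR=canR(np.radians(5.3),np.radians(31.4))
Rct=cR.T@Rg; tc=cR.T@(np.array([.5086,.1968,.0903])-np.array([.5155,.197,.0945]))  # tool in can frame
def place(st,x,z,y=0,dz=0):
    Rs=canR(st[2],0);o=W(st,[(x,y,z)])[0];return o+Rs@tc, Rs@Rct
E
python3 - <<'E'
from place import *
st=[.5057,-.1923,-1.6426]
t,R=place(st,-.021,.052+.17);print(t,R,tc)
go(t,R)
E
```

```text
[ 0.5057 -0.1923 -1.6426] -94.11544865761252 [[-1.222  -0.2195]
 [ 0.5951  0.6553]
 [ 0.1458 -1.0336]
 [ 0.1901  0.7696]]
[ 0.5082 -0.1633  0.222 ] [[ 0.0409  0.987   0.1554]
 [ 0.9734 -0.0744  0.2167]
 [ 0.2254  0.1424 -0.9638]] [-0.0081  0.0004  0.    ]
t 8.0 turn units [ 0.9904  2.2575 25.624 ] max 25.624010774180583 | shift after turn [-8.1711  1.7638 -0.8838] | shift before turn [-0.0016 -8.4003 -0.3041] world [ 0.0508 -0.3311 -0.0296]
```

>>> jog_arm(
  motion=[0,-0.5,-0.2,0,0,0,1,0,-0.8,-0.2,0,0,0,1,0,-1,-0.2,0,0,0,1,0,-1,0,0,0,0,1,0,-1,0,0,0,0,1,0,-1,0,0,0,0,1,0,-1,0,0,0,0,1,0,-1,0,0,0,0,1,0,-0.8,0,0,0,0,1,0,-0.3,0,0,0,0,1],
)

```text
time: 9.25
position: [0.5054, -0.1664, 0.2307]
tool_rot: [-0.07, 0.983, 0.073, 0.154]
ft_force: [0.4, 0.1, -3.6]
grip_width: 0.0652
grip_force: 35.0
```

>>> jog_arm(
  motion=[0,0,0,0.04,0.09,0.99,1,0,0,0,0.04,0.09,0.99,1,0,0,0,0.04,0.09,0.99,1,0,0,0,0.04,0.09,0.99,1,0,0,0,0.04,0.09,0.99,1,0,0,0,0.04,0.09,0.99,1,0,0,0,0.04,0.09,0.99,1,0,0,0,0.04,0.09,0.99,1,0,0,0,0.04,0.09,0.99,1,0,0,0,0.04,0.09,0.99,1,0,0,0,0.04,0.09,0.99,1,0,0,0,0.04,0.09,0.99,1],
)

```text
time: 10.75
position: [0.5047, -0.1631, 0.231]
tool_rot: [0.332, 0.934, 0.111, 0.076]
ft_force: [-0.3, 0.7, -3.0]
grip_width: 0.0653
grip_force: 35.0
```

```bash
cat > t3.py <<'E'
from place import *
import sys
st=[.5057,-.1923,-1.6426]
t,R=place(st,-.021,.052+.17);go(t,R);print(robot.get_obs()['q'])
E
python3 t3.py | tail -2
```

```text
t 10.75 turn units [ 0.4604  1.1559 13.7139] max 13.713856138879004 | shift after turn [-0.0525  0.0547  0.2284] | shift before turn [-0.0557 -0.0096  0.2339] world [ 0.0035 -0.0002 -0.009 ]
[-0.6725  0.3641  1.7822  0.3226  0.9484 -1.7435]
```

>>> jog_arm(
  motion=[0,0,0,0.03,0.08,0.98,1,0,0,0,0.03,0.08,0.98,1,0,0,0,0.03,0.08,0.98,1,0,0,0,0.03,0.08,0.98,1,0,0,0,0.03,0.08,0.98,1,0,0,0,0.03,0.08,0.98,1,0,0,0,0.03,0.08,0.98,1,0,0,0,0.03,0.08,0.98,1,0,0,0,0.03,0.08,0.98,1,0,0,0,0.03,0.08,0.98,1,0,0,0,0.03,0.08,0.98,1,0,0,0,0.03,0.08,0.98,1],
)

```text
time: 12.25
position: [0.5048, -0.1633, 0.231]
tool_rot: [0.674, 0.727, 0.132, -0.01]
ft_force: [-0.7, -0.6, -2.9]
grip_width: 0.0653
grip_force: 35.0
```

>>> jog_arm(
  motion=[0,0,0,0.03,0.08,0.98,1,0,0,0,0.03,0.08,0.98,1,0,0,0,0,0,0,1,0,0,0,0,0,0,1],
)

```text
time: 12.75
position: [0.5054, -0.164, 0.2311]
tool_rot: [0.72, 0.68, 0.133, -0.023]
ft_force: [-0.4, 0.3, -2.1]
grip_width: 0.0653
grip_force: 35.0
```

```bash
python3 t3.py | tail -2; python3 - <<'E'
from h import *
im,C,o=snap('wrist','pics/w3.png');a,C2,o=snap('side','pics/side3.png')
c=np.zeros((600,800,3),np.uint8);c[:375,:600]=cv2.resize(im,(600,375));b=cv2.resize(a[110:185,200:400],(600,225),interpolation=2)
c[375:,:600]=b;cv2.imwrite('pics/v3.png',c)
E
```

```text
t 12.75 turn units [0.0713 0.0262 0.0403] max 0.07127278538885397 | shift after turn [-0.0327  0.0365  0.2335] | shift before turn [-0.0324  0.0352  0.2338] world [ 0.0028  0.0006 -0.0091]
[-0.679   0.3934  1.729   0.3134  1.0513 -0.7833]
```

View pics/v3.png

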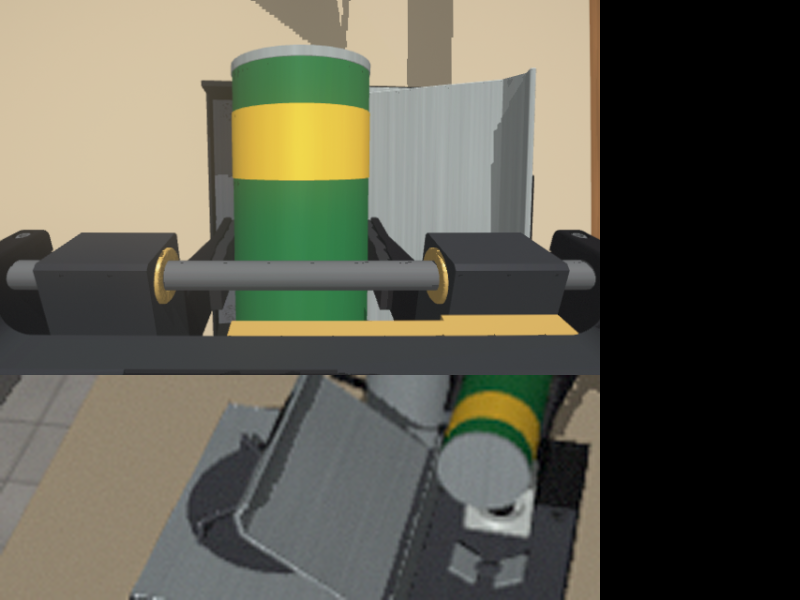

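The wrist view shows the can held level at columns 232–370 of the resized view. The stove's outer wall is at column ~207–213, its rear corner at (204,83) and the cover's free corner at (533,70). Now I'll compare these with the predicted stove points.

```bash
python3 - <<'E'
from can import *
from st import W
im=cv2.imread('pics/w3.png');C=cam('wrist')
p,a,m=can(im,C,(75,235))
a=-a if a[1]>0 else a
print('p',p,'a',a,'pitch',np.degrees(np.arcsin(a[2])),'yaw',np.degrees(np.arctan2(a[1],a[0])))
st=[.5057,-.1923,-1.6426]
Rs=canR(st[2],0);cc=np.array([.5054,-.164,.2311]);print('axis point in stove frame',(Rs.T@(p-[st[0],st[1],0])), 'dir',Rs.T@a)
y,z=68,88.5;d=np.array([np.cos(2.55),np.sin(2.55)])
def cov(x,r,h): return (x,.068-d[0]*r+0*h - d[1]*h*0, .0885+d[1]*r)
for n,X in dict(backouter=(-.14,-.072,.045),outer0=(-.05,-.072,.045),hinge=(-.128,.068,.0885)).items(): print(n,proj(C,W(st,[X])))
g=cv2.cvtColor(im,cv2.COLOR_BGR2GRAY).astype(int)
for v in(100,110,120,140,160,180,200,220): 
    e=np.diff(g[v,200:245]);print(v,200+e.argmin()+.5,e.min(),'|',g[v,214:244:2].tolist())
for u in(222,226,232): e=np.diff(g[70:110,u]);print('col',u,70+e.argmin()+.5,e.min())
# base end of can
mm=np.flatnonzero(m[:,320]);print('can top row',mm[0],mm[-1])
S=np.arange(-.3,.2,.001);up=np.array([0,0,1.]);q=proj(C,[p+up*.033+a*s for s in S]);K=mask(im,'yellow');prev=None
for s,(u,v) in zip(S,q):
    if 0<=u<640 and 0<=v<300:
        t=(int(m[int(v),int(u)]),K[int(v),int(u)])
        if t!=prev: print(round(s,3),(u.round(1),v.round(1)),t,p+a*s);prev=t
E
```

```text
[ 0.5057 -0.1923 -1.6426] -94.11544865761252 [[-1.222  -0.2195]
 [ 0.5951  0.6553]
 [ 0.1458 -1.0336]
 [ 0.1901  0.7696]]
[  247    60   147   218 30968]
inliers 53 54 [  0.0173 245.2149] [[249.5, 75.0]]
inliers 54 54 [ -0.0097 394.4072] []
p [ 0.5096 -0.1208  0.2353] a [-0.0693 -0.9976 -0.0037] pitch -0.21202802852906455 yaw -93.97444579874215
axis point in stove frame [-0.0716 -0.0012  0.2353] dir [ 1.      0.0024 -0.0037]
backouter [[219.141  101.3813]]
outer0 [[220.9697 194.0558]]
hinge [[371.9947 109.368 ]]
100 219.5 -67 | [198, 198, 199, 98, 63, 61, 61, 61, 61, 59, 60, 60, 59, 59, 58]
110 220.5 -59 | [198, 198, 198, 124, 66, 61, 64, 82, 79, 81, 80, 79, 80, 77, 71]
120 220.5 -80 | [199, 198, 198, 146, 65, 60, 60, 82, 80, 81, 80, 79, 77, 80, 80]
140 220.5 -66 | [198, 198, 198, 162, 65, 62, 60, 78, 80, 80, 81, 80, 79, 81, 80]
160 221.5 -67 | [198, 199, 198, 199, 80, 66, 61, 75, 81, 81, 82, 80, 79, 80, 80]
180 221.5 -59 | [198, 199, 198, 198, 119, 67, 59, 64, 81, 79, 80, 78, 79, 79, 79]
200 222.5 -67 | [199, 199, 198, 198, 147, 68, 59, 57, 106, 102, 104, 102, 102, 102, 103]
220 222.5 -60 | [198, 198, 198, 198, 177, 66, 59, 55, 90, 101, 102, 102, 100, 101, 102]
col 222 85.5 -73
col 226 85.5 -73
col 232 85.5 -64
can top row 60 277
-0.061 (np.float64(333.3), np.float64(1.4)) (0, np.uint8(0)) [ 0.5139 -0.06    0.2356]
-0.04 (np.float64(333.4), np.float64(60.8)) (1, np.uint8(0)) [ 0.5124 -0.0809  0.2355]
-0.022 (np.float64(333.5), np.float64(110.8)) (1, np.uint8(1)) [ 0.5112 -0.0989  0.2354]
0.008 (np.float64(333.6), np.float64(192.3)) (1, np.uint8(0)) [ 0.5091 -0.1288  0.2353]
0.041 (np.float64(333.7), np.float64(278.9)) (0, np.uint8(0)) [ 0.5068 -0.1617  0.2352]
```

```bash
python3 - <<'E'
from h import *
im=cv2.imread('pics/w3.png');C=cam('wrist');c,_=ray(C,[(1,1)]);print('cam',c)
st=[.5067,-.1923,-1.6426];Rs=canR(st[2],0)
for z in(0,.045,.08): print(z,[(Rs.T@(P-[st[0],st[1],0])) for P in plane(C,[(219,85.5),(219,101)],z)])
a=cv2.imread('pics/side3.png')
x=cv2.resize(im[50:250,190:270],(320,600*0+600),interpolation=2)
x=cv2.resize(im[50:200,190:290],(400,600),interpolation=2);y=cv2.resize(a[170:245,300:400],(400,300),interpolation=2)
y2=cv2.resize(im[50:200,370:600],(400,261))
o=np.zeros((600,800,3),np.uint8);o[:,:400]=x;o[:300,400:]=y;o[300:561,400:]=y2;cv2.imwrite('pics/v4.png',o)
E
```

```text
cam [ 0.4859 -0.1198  0.3947]
0 [array([-0.1659, -0.0789,  0.    ]), array([-0.1492, -0.0792, -0.    ])]
0.045 [array([-0.1551, -0.0729,  0.045 ]), array([-0.1403, -0.0731,  0.045 ])]
0.08 [array([-0.1467, -0.0682,  0.08  ]), array([-0.1333, -0.0684,  0.08  ])]
```

View pics/v4.png

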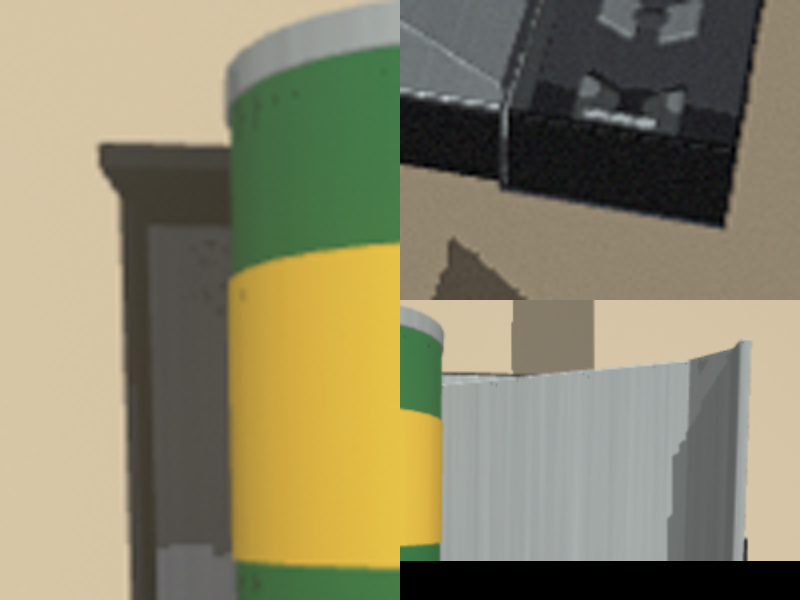

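The back wall turns out taller than the side wall: its top corner is at (214.5,86.2) in the wrist image, and the cover's skirt corner is at (568.4,74.1). I'll use those two points.

```bash
python3 - <<'E'
from h import *
C=cam('wrist');st=[.5067,-.1923,-1.6426];Rs=canR(st[2],0);T=lambda P:Rs.T@(P-[st[0],st[1],0])
print('back corner',T(plane(C,[(214.5,86.2)],.081)[0]),'skirt tip rear',T(plane(C,[(568.4,74.1)],.1915)[0]))
S=cam('side')
print('side: socket',T(plane(S,[(366.4,153.1)],.052)[0]),'lever',T(plane(S,[(355.3,124.4)],.08)[0]),'A',T(plane(S,[(381.6,225.9)],.002)[0]))
# side3 back wall bottom corner and top corner
print('side3 bottom corner',T(plane(S,[(300+325/4,170+227/4)],.0)[0]),'skirt tip rear side0', T(plane(S,[(235+130/2.9,90+192/2.9),(235+205/2.9,90+28/2.9)],.1915)[0]))
E
```

```text
back corner [-0.1457 -0.0718  0.081 ] skirt tip rear [-0.1353  0.1693  0.1915]
side: socket [ 0.0657 -0.0013  0.052 ] lever [0.1496 0.0462 0.08  ] A [-0.1382 -0.076   0.002 ]
side3 bottom corner [-0.1395 -0.0755  0.    ] skirt tip rear side0 [-0.1501  0.1679  0.1915]
```

```bash
cat > t4.py <<'E'
from place import *
st=[.5071,-.1868,-1.6426]
for z in(.092,.052):
    t,R=place(st,-.020,z);go(t,R)
o=robot.get_obs();print(o['q'],o['ft_force'])
E
python3 t4.py|tail -3;python3 -c "
from h import *
print(Ro.from_quat(robot.get_obs()['tool_rot']).inv().apply([0,0,-1]))"
```

```text
t 12.85 turn units [0.077  0.028  0.0331] max 0.07702530880529011 | shift after turn [-0.6466 -0.4085  3.3965] | shift before turn [-0.639  -0.4283  3.3955] world [ 0.0039  0.0055 -0.1391]
t 12.85 turn units [0.077  0.028  0.0331] max 0.07702530880529011 | shift after turn [-0.872  -0.551   4.3603] | shift before turn [-0.8622 -0.5764  4.359 ] world [ 0.0039  0.0055 -0.1791]
[-0.6793  0.3938  1.7285  0.3135  1.0512 -0.7831] [-0.3169 -0.2882 -2.7359]
[-0.2232 -0.1481  0.9635]
```

>>> jog_arm(
  motion=[0.14,0.09,0.05,0.08,0.03,0.03,1,-0.1,-0.06,0.42,0,0,0,1,-0.2,-0.12,0.84,0,0,0,1,-0.2,-0.12,0.84,0,0,0,1,-0.2,-0.12,0.84,0,0,0,1,-0.1,-0.06,0.42,0,0,0,1,0,0,0,0,0,0,1,0,0,0,0,0,0,1],
)

```text
time: 13.85
position: [0.5115, -0.1602, 0.0924]
tool_rot: [0.721, 0.68, 0.132, -0.025]
ft_force: [-0.5, 0.3, -2.6]
grip_width: 0.0654
grip_force: 35.0
```

```bash
python3 t4.py|tail -3; python3 - <<'E'
from can import *
im,C,o=snap('wrist','pics/w5.png')
p,a,m=can(im,C,(75,225));a=-a if a[1]>0 else a
st=[.5071,-.1868,-1.6426];Rs=canR(st[2],0);T=lambda P:Rs.T@(P-[st[0],st[1],0])
print(T(p),Rs.T@a)
s,_,_=snap('side','pics/s5.png')
v=np.zeros((600,800,3),np.uint8);v[:400,:640]=im;v[400:,:560]=cv2.resize(s[125:225,180:460],(560,200));cv2.imwrite('pics/v5.png',v)
E
```

```text
t 13.85 turn units [ 0.03    0.0136 -0.0013] max 0.030017387857585977 | shift after turn [ 0.0277 -0.0521  0.0101] | shift before turn [ 0.0277 -0.0521  0.0099] world [-0.0019  0.0013 -0.0004]
t 13.85 turn units [ 0.03    0.0136 -0.0013] max 0.030017387857585977 | shift after turn [-0.1977 -0.1945  0.9739] | shift before turn [-0.1968 -0.1965  0.9736] world [-0.0019  0.0013 -0.0404]
[-0.6649  0.6241  1.8299  0.4072  0.7392 -0.9156] [-0.5094  0.265  -2.5763]
[  247    59   147   219 31010]
inliers 49 50 [  0.0144 245.4847] [[248.5, 75.0]]
inliers 50 50 [ -0.0035 393.6182] []
[-0.067   0.0034  0.0973] [ 0.9999 -0.0004  0.0169]
```

View pics/v5.png

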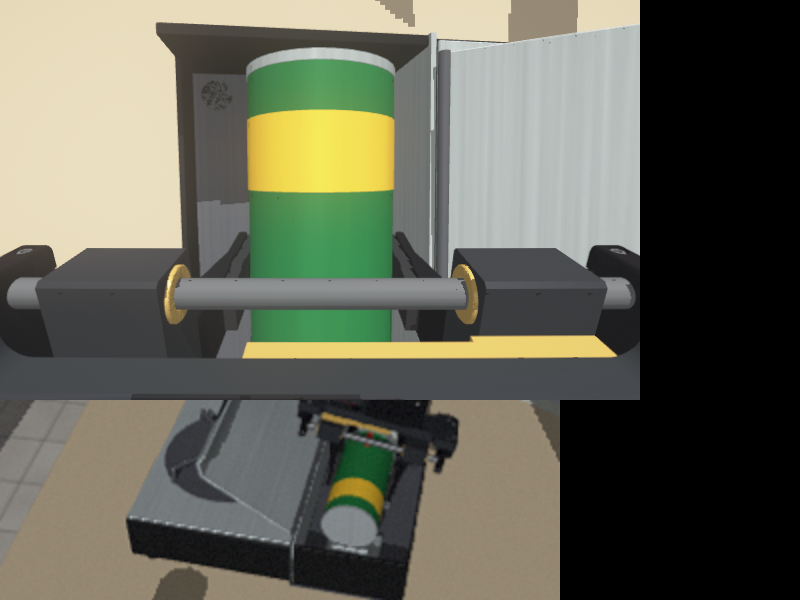

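The can is level above the cradle. The back wall's top corner is at (157,24), the inner wall edge at column ~436 and the outer wall at column ~180.

```bash
python3 - <<'E'
from h import *
C=cam('wrist');st=[.5071,-.1868,-1.6426];Rs=canR(st[2],0);T=lambda P:Rs.T@(P-[st[0],st[1],0])
im=cv2.imread('pics/w5.png');g=cv2.cvtColor(im,cv2.COLOR_BGR2GRAY).astype(int)
for v in(80,140,200):
    print(v,[ (u,g[v,u]) for u in range(424,456,2)])
    e=np.diff(g[v,160:215]);print('outer',160+e.argmin()+.5,T(plane(C,[(160+e.argmin()+.5,v)],.045)[0]))
print('backcorner',T(plane(C,[(157,24)],.081)[0]))
for u in(432,437,440,450): print(u,T(plane(C,[(u,140)],.081)[0]),T(plane(C,[(u,140)],.0885)[0]))
# can base edge
from can import can
p,a,m=can(im,C,(75,225));a=-a if a[1]>0 else a
u=320
rows=np.flatnonzero(m[:,320]);print(rows[0])
c,D=ray(C,[(320,rows[0]+.0)]);D=D[0];n=np.array([0,0,1.]);X=c+D*((p[2]+.033-c[2])/D[2]);print('green start at',T(X))
col=g[35:75,320];print(col.tolist())
E
```

```text
80 [(424, np.int64(115)), (426, np.int64(114)), (428, np.int64(112)), (430, np.int64(115)), (432, np.int64(203)), (434, np.int64(132)), (436, np.int64(69)), (438, np.int64(72)), (440, np.int64(88)), (442, np.int64(99)), (444, np.int64(110)), (446, np.int64(111)), (448, np.int64(108)), (450, np.int64(141)), (452, np.int64(189)), (454, np.int64(191))]
outer 175.5 [-0.1233 -0.073   0.045 ]
140 [(424, np.int64(115)), (426, np.int64(112)), (428, np.int64(112)), (430, np.int64(173)), (432, np.int64(128)), (434, np.int64(127)), (436, np.int64(82)), (438, np.int64(77)), (440, np.int64(90)), (442, np.int64(101)), (444, np.int64(111)), (446, np.int64(110)), (448, np.int64(105)), (450, np.int64(185)), (452, np.int64(190)), (454, np.int64(191))]
outer 177.5 [-0.089  -0.0728  0.045 ]
200 [(424, np.int64(114)), (426, np.int64(110)), (428, np.int64(113)), (430, np.int64(194)), (432, np.int64(127)), (434, np.int64(127)), (436, np.int64(95)), (438, np.int64(78)), (440, np.int64(94)), (442, np.int64(103)), (444, np.int64(111)), (446, np.int64(109)), (448, np.int64(102)), (450, np.int64(191)), (452, np.int64(189)), (454, np.int64(190))]
outer 180.5 [-0.0541 -0.0721  0.045 ]
backcorner [-0.1398 -0.0716  0.081 ]
432 [-0.0871  0.0662  0.081 ] [-0.0863  0.0625  0.0885]
437 [-0.0871  0.0691  0.081 ] [-0.0864  0.0653  0.0885]
440 [-0.0871  0.0708  0.081 ] [-0.0864  0.0669  0.0885]
450 [-0.0872  0.0766  0.081 ] [-0.0864  0.0724  0.0885]
[  247    59   147   219 31010]
inliers 49 50 [  0.0144 245.4847] [[248.5, 75.0]]
inliers 50 50 [ -0.0035 393.6182] []
60
green start at [-0.1104 -0.0015  0.1306]
[74, 73, 73, 72, 72, 67, 65, 64, 64, 64, 64, 63, 145, 201, 202, 202, 202, 202, 201, 201, 202, 203, 202, 184, 147, 129, 128, 129, 129, 128, 129, 129, 128, 129, 129, 129, 128, 129, 128, 129]
```

>>> jog_arm(
  motion=[-0.06,-0.05,-0.02,0,0,0,1,-0.07,-0.04,0.29,0,0,0,1,-0.07,-0.04,0.29,0,0,0,1,-0.03,-0.02,0.14,0,0,0,1,-0.02,-0.01,0.1,0,0,0,1,0,0,0,0,0,0,1,0,0,0,0,0,0,1],
)

```text
time: 14.82
position: [0.509, -0.162, 0.0576]
tool_rot: [0.721, 0.68, 0.132, -0.026]
ft_force: [-0.4, -0.0, -3.5]
grip_width: 0.0651
grip_force: 35.0
```

>>> jog_arm(
  motion=[-0.01,-0.01,0.05,0,0,0,1,-0.01,-0.01,0.05,0,0,0,1,0,0,0,0,0,0,1],
)

```text
time: 15.2
position: [0.5086, -0.1618, 0.0532]
tool_rot: [0.721, 0.68, 0.132, -0.026]
ft_force: [0.5, -1.4, -2.5]
grip_width: 0.0652
grip_force: 35.0
```

>>> jog_arm(
  motion=[-0.01,-0.01,0.05,0,0,0,1,0,0,0,0,0,0,1],
)

```text
time: 15.45
position: [0.5085, -0.1617, 0.0511]
tool_rot: [0.721, 0.68, 0.132, -0.026]
ft_force: [0.4, 0.1, -3.9]
grip_width: 0.0657
grip_force: 35.0
```

>>> jog_arm(
  motion=[-0.01,-0.01,0.05,0,0,0,1,0,0,0,0,0,0,1],
)

```text
time: 15.7
position: [0.5084, -0.1616, 0.049]
tool_rot: [0.721, 0.68, 0.132, -0.026]
ft_force: [0.2, -0.6, -3.1]
grip_width: 0.0655
grip_force: 35.0
```

>>> jog_arm(
  motion=[-0.01,-0.01,0.04,0,0,0,1,0,0,0,0,0,0,1],
)

```text
time: 15.95
position: [0.5082, -0.1617, 0.0474]
tool_rot: [0.721, 0.68, 0.132, -0.026]
ft_force: [0.2, 0.3, -3.6]
grip_width: 0.0654
grip_force: 35.0
```

>>> jog_arm(
  motion=[-0.01,-0.01,0.04,0,0,0,1,0,0,0,0,0,0,1],
)

```text
time: 16.2
position: [0.5085, -0.1618, 0.0468]
tool_rot: [0.721, 0.68, 0.133, -0.025]
ft_force: [-1.2, 0.1, 3.9]
grip_width: 0.0653
grip_force: 35.0
```

>>> jog_arm(
  motion=[-0.01,-0.01,0.04,0,0,0,1,0,0,0,0,0,0,1],
)

```text
time: 16.45
position: [0.5086, -0.1618, 0.0467]
tool_rot: [0.721, 0.68, 0.133, -0.025]
ft_force: [-3.9, 0.4, 17.6]
grip_width: 0.0652
grip_force: 35.0
```

>>> jog_arm(
  motion=[0.01,0.0,-0.04,0,0,0,1,0,0,0,0,0,0,1],
  grip_force=4,
)

```text
time: 16.7
position: [0.5086, -0.1621, 0.0465]
tool_rot: [0.721, 0.679, 0.133, -0.025]
ft_force: [1.0, -0.1, 4.6]
grip_width: 0.0657
grip_force: 4.0
```

>>> jog_arm(
  motion=[0,0,0,0,0,0,-0.5,0,0,0,0,0,0,-0.7,0,0,0,0,0,0,-0.8,0,0,0,0,0,0,-0.8,0,0,0,0,0,0,-0.8],
)

```text
time: 17.32
position: [0.5075, -0.1616, 0.0455]
tool_rot: [0.721, 0.68, 0.132, -0.026]
ft_force: [-0.7, 0.3, -0.3]
grip_width: 0.0779
grip_force: 0.0
```

```bash
python3 - <<'E'
from can import *
im,C,o=snap('wrist','pics/w6.png')
p,a,m=can(im,C,(75,225));a=-a if a[1]>0 else a
st=[.5071,-.1868,-1.6426];Rs=canR(st[2],0);T=lambda P:Rs.T@(P-[st[0],st[1],0])
print(T(p),Rs.T@a,o['q'])
u=320;g=cv2.cvtColor(im,cv2.COLOR_BGR2GRAY).astype(int)
r=np.flatnonzero(m[:,320])[0];X=plane(C,[(320,r)],.085)[0];print(r,'green start',T(X))
E
```

```text
[  249    60   149   218 31256]
inliers 49 50 [  0.0213 246.4847] [[250.5, 75.0]]
inliers 49 50 [ -0.0063 397.6939] [[395.5, 75.0]]
[-0.069   0.0005  0.052 ] [ 1.      0.0054 -0.0069] [-0.6719  0.7109  1.8535  0.4602  0.6433 -0.992 ]
60 green start [-0.1082 -0.0055  0.085 ]
```

>>> jog_arm(
  motion=[0,0,-0.3,0,0,0,-0.8,0,0,-0.6,0,0,0,-0.8,0,0,-0.8,0,0,0,-0.8,0,0,-1,0,0,0,-0.8,0,0,-1,0,0,0,-0.8,0,0,-1,0,0,0,-0.8,0,0,-0.5,0,0,0,-0.8,0,0,0,0,0,0,1],
  grip_force=20,
)

```text
time: 18.38
position: [0.4757, -0.2078, 0.2483]
tool_rot: [0.721, 0.68, 0.132, -0.023]
ft_force: [0.5, 0.8, -1.1]
grip_width: 0.074
grip_force: 0.0
```

```bash
cat > t5.py <<'E'
from place import *
st=[.5071,-.1868,-1.6426];Rs=canR(st[2],0)
Rt=np.c_[Rs[:,1],Rs[:,0],[0,0,-1]]  # tool x=stove y, tool y=stove x, z down
def tgt(x,y,tip): return W(st,[(x,y,tip+.011)])[0]
import sys
if __name__=='__main__':
    go(tgt(*map(float,sys.argv[1:4])),Rt);o=robot.get_obs();print(o['q'],o['ft_force'])
E
python3 t5.py -.017 .215 .23|tail -2
```

```text
t 18.375 turn units [-0.893  -4.1922 22.5245] max 22.524526486683733 | shift after turn [ 6.1193 -1.0054  0.1826] | shift before turn [0.7657 6.0224 1.2784] world [ 0.247   0.0226 -0.0073]
[-0.7834  0.3641  1.7192  0.2974  1.1154 -0.863 ] [ 0.4771  0.8085 -1.0671]
```

>>> jog_arm(
  motion=[0,0,0,-0.04,-0.18,0.98,1,0,0,0,-0.04,-0.18,0.98,1,0,0,0,-0.04,-0.18,0.98,1,0,0,0,-0.04,-0.18,0.98,1,0,0,0,-0.04,-0.18,0.98,1,0,0,0,-0.04,-0.18,0.98,1,0,0,0,-0.04,-0.18,0.98,1,0,0,0,-0.04,-0.18,0.98,1,0,0,0,-0.04,-0.18,0.98,1,0,0,0,-0.04,-0.18,0.98,1,0,0,0,-0.04,-0.18,0.98,1,0,0,0,-0.04,-0.18,0.98,1],
)

```text
time: 19.88
position: [0.4745, -0.2059, 0.2449]
tool_rot: [0.941, 0.332, 0.068, -0.016]
ft_force: [-1.1, -0.7, 0.0]
grip_width: 0.0002
grip_force: 0.0
```

>>> jog_arm(
  motion=[0,0,0,-0.04,-0.18,0.98,1,0,0,0,-0.04,-0.18,0.98,1,0,0,0,-0.04,-0.18,0.98,1,0,0,0,-0.04,-0.18,0.98,1,0,0,0,-0.04,-0.18,0.98,1,0,0,0,-0.04,-0.18,0.98,1,0,0,0,-0.04,-0.18,0.98,1,0,0,0,-0.04,-0.18,0.98,1,0,0,0,-0.04,-0.18,0.98,1,0,0,0,-0.04,-0.18,0.98,1,0,0,0,-0.04,-0.18,0.98,1,0,0,0,0,0,0,1],
)

```text
time: 21.38
position: [0.4749, -0.2061, 0.2451]
tool_rot: [0.999, -0.035, -0.001, -0.003]
ft_force: [-0.4, -0.3, 0.4]
grip_width: 0.0006
grip_force: 0.0
```

```bash
python3 t5.py -.017 .215 .23|tail -2;python3 t5.py -.017 .215 .15|tail -2
```

```text
t 21.375 turn units [-0.0853  0.0309  0.0149] max 0.08532580967357267 | shift after turn [ 6.1444 -0.9634  0.1018] | shift before turn [ 6.1456 -0.9564  0.0943] world [ 0.2479  0.0208 -0.0041]
[-0.6278  0.3703  1.683   0.0044  1.0933  1.0117] [-0.4421 -0.2849  0.4292]
t 21.375 turn units [-0.0853  0.0309  0.0149] max 0.08532580967357267 | shift after turn [ 6.1444 -0.9634  2.1018] | shift before turn [ 6.1499 -0.9445  2.0943] world [ 0.2479  0.0208 -0.0841]
[-0.6278  0.3703  1.683   0.0044  1.0933  1.0117] [-0.4421 -0.2849  0.4292]
```

>>> jog_arm(
  motion=[0.6,-0.14,0,0,0,0,1,0.95,-0.14,0,0,0,0,1,0.95,-0.14,0,0,0,0,1,0.95,-0.14,0,0,0,0,1,0.95,-0.14,0,0,0,0,1,0.95,-0.14,0,0,0,0,1,0.8,-0.12,0,0,0,0,1,0,0,0.8,0,0,0,1,0,0,0.8,0,0,0,1,0,0,0.4,0,0,0,1,0,0,0,0,0,0,1],
)

```text
time: 22.75
position: [0.7224, -0.1854, 0.1643]
tool_rot: [0.999, -0.036, -0.002, -0.003]
ft_force: [-0.4, -0.2, -0.6]
grip_width: 0.0005
grip_force: 0.0
```

```bash
python3 t5.py -.017 .08 .175|tail -2; python3 - <<'E'
from h import *
s,C,_=snap('side','pics/s7.png');s2,_,_=snap('scene','pics/c7.png')
v=np.zeros((600,800,3),np.uint8);v[:400,:400]=cv2.resize(s[90:240,220:420][:,:150],(400,400));v[:400,400:]=cv2.resize(s2[120:290,160:330],(400,400));cv2.imwrite('pics/v7.png',v)
E
```

```text
t 22.75 turn units [-0.0851  0.0554  0.0022] max 0.08506286885541395 | shift after turn [-3.3658 -0.0042 -0.5419] | shift before turn [-3.3679 -0.0079 -0.5289] world [-0.1343  0.0098  0.0217]
[-0.4024  0.7671  1.1453  0.0046  1.2348  1.2385] [-0.4019 -0.155  -0.5703]
```

View pics/v7.png

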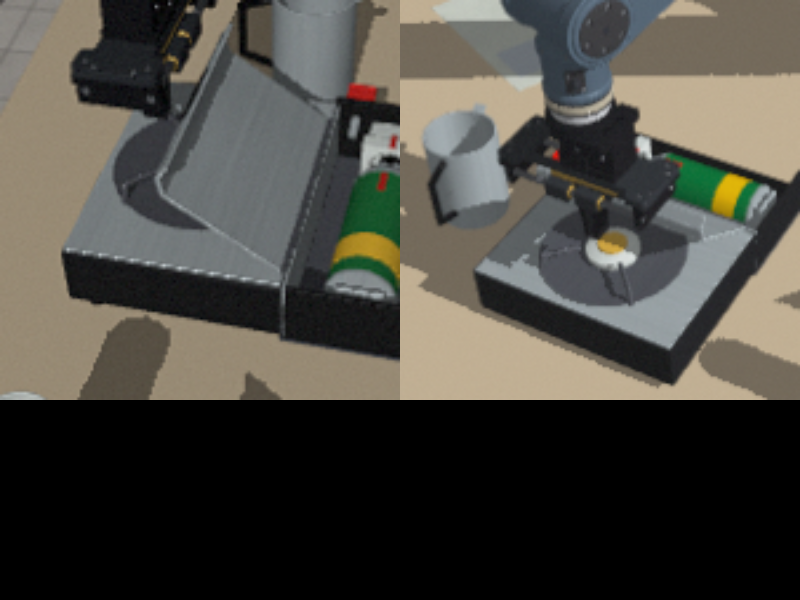

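The fingers are behind the cover, over the burner. In the side crop the can lies in the bay with its red mark up. I'll push towards the bay now.

>>> jog_arm(
  motion=[-0.38,0,-0.04,0,0,0,1,-0.38,0,-0.06,0,0,0,1,-0.38,0,-0.06,0,0,0,1,-0.38,0,-0.07,0,0,0,1,-0.38,0,-0.07,0,0,0,1,-0.38,0,-0.07,0,0,0,1,-0.38,0,-0.07,0,0,0,1,-0.38,0,-0.07,0,0,0,1],
)

```text
time: 23.85
position: [0.6032, -0.1779, 0.1892]
tool_rot: [0.999, -0.036, 0.002, -0.001]
ft_force: [0.3, -0.2, 0.2]
grip_width: 0.0002
grip_force: 0.3
```

>>> jog_arm(
  motion=[-0.38,0,-0.05,0,0,0,1,-0.35,0,0,0,0,0,1,-0.35,0,0,0,0,0,1,-0.3,0,0,0,0,0,1,0,0,0,0,0,0,1,0,0,0,0,0,0,1],
)

```text
time: 24.6
position: [0.5476, -0.1734, 0.1888]
tool_rot: [0.999, -0.036, 0.0, -0.002]
ft_force: [0.3, 0.3, -0.5]
grip_width: 0.0003
grip_force: 0.0
```

```bash
python3 t5.py -.017 .08 .175|tail -2; python3 - <<'E'
from h import *
s,C,_=snap('side','pics/s8.png');s2,_,_=snap('scene','pics/c8.png')
v=np.zeros((400,800,3),np.uint8);v[:400,:400]=cv2.resize(s[80:230,250:400],(400,400));v[:400,400:]=cv2.resize(s2[120:290,160:330],(400,400));cv2.imwrite('pics/v8.png',v)
E
```

```text
t 24.6 turn units [-0.0632 -0.0089 -0.0063] max 0.06317229475398416 | shift after turn [ 1.0142 -0.0186  0.0704] | shift before turn [ 1.0141 -0.0188  0.0711] world [ 0.0405 -0.0022 -0.0028]
[-0.5034  0.5156  1.6069  0.005   1.0204  1.137 ] [ 0.2993  0.2964 -0.5465]
```

View pics/v8.png

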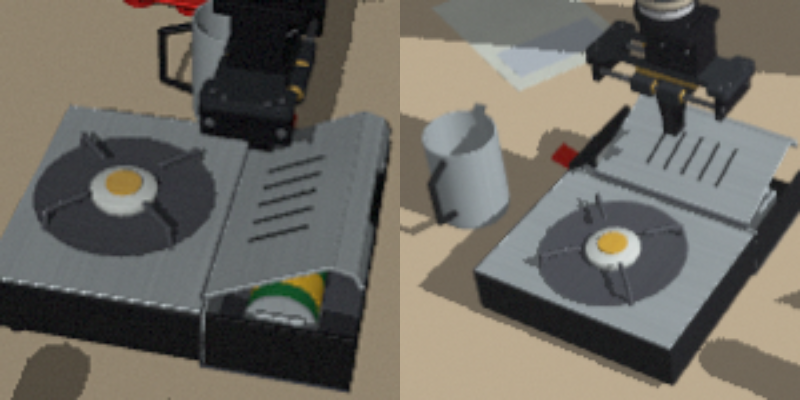

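The cover is past upright and coming down, still slightly open. I'll follow it and press it shut near its free edge.

>>> jog_arm(
  motion=[-0.6,0,-0.3,0,0,0,1,-0.7,0,0,0,0,0,1,-0.6,0,0,0,0,0,1,0,0,0.5,0,0,0,1,0,0,0.6,0,0,0,1,0,0,0.6,0,0,0,1,0,0,0.3,0,0,0,1,0,0,0.15,0,0,0,1,0,0,0,0,0,0,1],
)

```text
time: 25.82
position: [0.4716, -0.1674, 0.1148]
tool_rot: [0.999, -0.036, 0.0, -0.002]
ft_force: [0.9, 0.0, -0.9]
grip_width: 0.0004
grip_force: 0.0
```

```bash
python3 t5.py -.017 -.035 .093|tail -2; python3 t5.py .157 .046 .12|tail -2
```

```text
t 25.825 turn units [-0.0663  0.001  -0.0027] max 0.06626838673458407 | shift after turn [ 0.0446 -0.0061  0.2695] | shift before turn [ 0.0446 -0.0048  0.2696] world [ 0.0018  0.0001 -0.0108]
[-0.5673  0.5511  1.8488  0.006   0.7439  1.0711] [ 0.9275  0.009  -0.9469]
t 25.825 turn units [-0.0663  0.001  -0.0027] max 0.06626838673458407 | shift after turn [ 2.0696  4.3439 -0.4055] | shift before turn [ 2.0704  4.3416 -0.4257] world [ 0.0701 -0.1792  0.0162]
[-0.5673  0.5511  1.8488  0.006   0.7439  1.0711] [ 0.9275  0.009  -0.9469]
```

>>> jog_arm(
  motion=[0,0,0.15,0,0,0,1,0,0,0.08,0,0,0,1,0,0,0.05,0,0,0,1,0,0,0,0,0,0,1],
)

```text
time: 26.32
position: [0.4714, -0.1673, 0.1039]
tool_rot: [0.999, -0.036, 0.0, -0.002]
ft_force: [-0.8, 0.6, 2.2]
grip_width: 0.0005
grip_force: 1.5
```

>>> jog_arm(
  motion=[0,0,0.05,0,0,0,1,0,0,0,0,0,0,1],
)

```text
time: 26.58
position: [0.4714, -0.1673, 0.1037]
tool_rot: [0.999, -0.036, 0.0, -0.002]
ft_force: [-3.8, 2.4, 17.9]
grip_width: 0.0004
grip_force: 9.3
```

>>> jog_arm(
  motion=[0,0,-0.5,0,0,0,1,0,0,-0.5,0,0,1,1,0,0,-0.2,0,0,1,1,0,0,0,0,0,1,1,0,0,0,0,0,1,1,0,0,0,0,0,1,1,0,0,0,0,0,0,1],
)

```text
time: 27.45
position: [0.4713, -0.1675, 0.1495]
tool_rot: [0.978, -0.209, -0.0, -0.002]
ft_force: [0.2, 0.1, 0.9]
grip_width: 0.0005
grip_force: 0.0
```

```bash
cat > t6.py <<'E'
from t5 import *
o=robot.get_obs();R=Ro.from_quat(o['tool_rot'])
go(tgt(.158,.04,float(sys.argv[1])),R);print(o['q'])
E
python3 t6.py .13|tail -2; python3 - <<'E'
from h import *
s,C,_=snap('wrist','pics/w9.png');cv2.imwrite('pics/w9.png',s)
m=mask(s,'red');n,l,st,ce=cv2.connectedComponentsWithStats(m);print([(x.tolist(),c) for x,c in zip(st[1:],ce[1:]) if x[4]>20])
a,C2,_=snap('side','pics/s9.png');m=mask(a,'red');m[:100]=0;n,l,st,ce=cv2.connectedComponentsWithStats(m);print([(x.tolist(),c) for x,c in zip(st[1:],ce[1:]) if x[4]>8])
E
```

```text
t 27.45 turn units [0. 0. 0.] max 0.0 | shift after turn [3.3024 3.4468 0.1919] | shift before turn [3.3024 3.4468 0.1919] world [ 0.0643 -0.1797 -0.0085]
[-0.5677  0.4902  1.8235  0.0054  0.8302  1.4198]
[([525, 0, 55, 23, 780], array([547.5372,   7.6667]))]
[([350, 121, 10, 5, 24], array([354.1667, 122.9167]))]
```

>>> jog_arm(
  motion=[0.66,0.69,0,0,0,0,1,0.66,0.69,0,0,0,0,1,0.66,0.69,0,0,0,0,1,0.66,0.69,0,0,0,0,1,0.66,0.69,0.1,0,0,0,1,0,0,0.4,0,0,0,1,0,0,0,0,0,0,1],
)

```text
time: 28.42
position: [0.5337, -0.3456, 0.1266]
tool_rot: [0.978, -0.209, -0.003, -0.004]
ft_force: [0.1, -0.2, 0.5]
grip_width: 0.0004
grip_force: 0.0
```

```bash
python3 t6.py .046|tail -2; python3 - <<'E'
from h import *
w,_,_=snap('wrist','pics/w10.png');s,C,_=snap('side','pics/s10.png');s2,_,_=snap('scene','pics/c10.png')
v=np.zeros((600,800,3),np.uint8);v[:300,:300]=cv2.resize(s[70:170,290:390],(300,300));v[:300,300:600]=cv2.resize(s2[130:230,170:270],(300,300));v[300:,:480]=cv2.resize(w,(480,300));cv2.imwrite('pics/v10.png',v)
E
```

```text
t 28.425 turn units [0. 0. 0.] max 0.0 | shift after turn [0.0755 0.0293 1.7393] | shift before turn [0.0755 0.0293 1.7393] world [ 0.002  -0.0017 -0.0696]
[-0.7519  0.6732  1.488   0.0045  0.9894  1.2374]
```

View pics/v10.png

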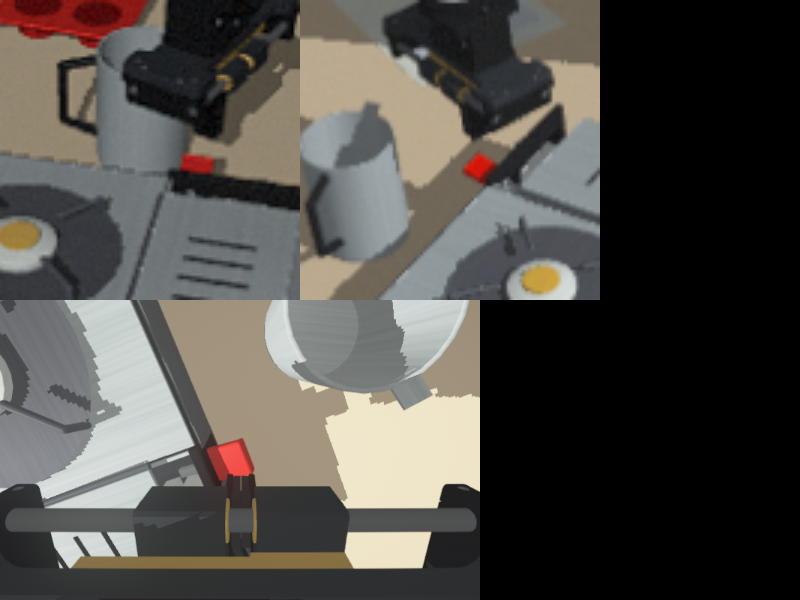

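The wrist view shows the red tab at about (230,460), just ahead of the closed fingers, with the jug clear. I'll measure the tab from its mask.

```bash
python3 - <<'E'
from t5 import *
C=cam('wrist');im=cv2.imread('pics/w10.png');m=mask(im,'red')
n,l,s,ce=cv2.connectedComponentsWithStats(m);i=1+s[1:,4].argmax();print(s[i],ce[i])
c=max(cv2.findContours((l==i).astype(np.uint8),0,1)[0],key=cv2.contourArea);q=cv2.approxPolyDP(c,4,True).reshape(-1,2)
for z in(.082,):
  for u,P in zip(q,plane(C,q,z)): print(u,Rs.T@(P-[st[0],st[1],0]))
o=robot.get_obs();print('tcp',Rs.T@(np.array(o['position'])-[st[0],st[1],0]))
E
```

```text
[ 0.5057 -0.1923 -1.6426] -94.11544865761252 [[-1.222  -0.2195]
 [ 0.5951  0.6553]
 [ 0.1458 -1.0336]
 [ 0.1901  0.7696]]
[ 276  185   63   56 2293] [307.7117 212.4614]
[323 185] [0.1667 0.0646 0.082 ]
[276 199] [0.1371 0.0659 0.082 ]
[293 240] [0.137  0.0374 0.082 ]
[304 231] [0.1456 0.0408 0.082 ]
[336 230] [0.1645 0.0347 0.082 ]
tcp [0.1568 0.0393 0.1287]
```

>>> jog_arm(
  motion=[0.19,-0.06,0,0,0,0,1,0,0,0.4,0,0,0,1,0,0,0.3,0,0,0,1,0,0,0.2,0,0,0,1,0,0,0.2,0,0,0,1,0,0,0.2,0,0,0,1],
)

```text
time: 29.32
position: [0.5433, -0.3501, 0.0773]
tool_rot: [0.978, -0.209, 0.0, -0.001]
ft_force: [-2.7, -3.5, 5.9]
grip_width: 0.0005
grip_force: 3.1
```

>>> jog_arm(
  motion=[0,0,0.15,0,0,0,1,0,0,0.15,0,0,0,1,0,0,0.1,0,0,0,1,0,0,0,0,0,0,1],
)

```text
time: 29.82
position: [0.5435, -0.3489, 0.0615]
tool_rot: [0.978, -0.209, 0.0, -0.002]
ft_force: [-0.8, -1.8, 5.7]
grip_width: 0.0001
grip_force: 2.7
```

>>> jog_arm(
  motion=[0,0,0.07,0,0,0,1,0,0,0.05,0,0,0,1,0,0,0,0,0,0,1],
)

```text
time: 30.2
position: [0.5436, -0.3486, 0.0592]
tool_rot: [0.978, -0.209, 0.0, -0.002]
ft_force: [-3.5, 2.6, 18.6]
grip_width: 0.0003
grip_force: 8.5
```

>>> jog_arm(
  motion=[0,0,0.04,0,0,0,1,0,0,0,0,0,0,1],
)

```text
time: 30.45
position: [0.5437, -0.3486, 0.0589]
tool_rot: [0.978, -0.209, 0.0, -0.002]
ft_force: [-6.0, 3.2, 25.1]
grip_width: 0.0006
grip_force: 11.4
```

>>> jog_arm(
  motion=[0,0,-0.3,0,0,0,1,0,0,-0.8,0,0,0,1,0,0,-0.9,0,0,0,1,0,0,-0.9,0,0,0,1,-0.5,0,-0.5,0,0,0,1,-0.8,0,0,0,0,0,1,0,0,0,0,0,0,1],
)

```text
time: 31.32
position: [0.4938, -0.3256, 0.19]
tool_rot: [0.978, -0.209, -0.002, -0.003]
ft_force: [0.3, 0.6, -0.2]
grip_width: 0.0002
grip_force: 0.0
```

```bash
python3 - <<'E'
from t5 import *
w,C,_=snap('wrist','pics/w11.png');s,_,_=snap('side','pics/s11.png')
v=np.zeros((600,800,3),np.uint8);v[:400,:640]=w;v[400:,:400]=cv2.resize(s[110:230,200:440],(400,200));cv2.imwrite('pics/v11.png',v)
m=mask(w,'red');n,l,S,ce=cv2.connectedComponentsWithStats(m);i=1+S[1:,4].argmax()
c=max(cv2.findContours((l==i).astype(np.uint8),0,1)[0],key=cv2.contourArea);q=cv2.approxPolyDP(c,4,True).reshape(-1,2)
for z in(.046,.082): print(z,[(Rs.T@(P-[st[0],st[1],0]))[:2] for P in plane(C,q,z)])
print(robot.get_obs()['time'],robot.get_obs()['position'])
E
```

```text
[ 0.5057 -0.1923 -1.6426] -94.11544865761252 [[-1.222  -0.2195]
 [ 0.5951  0.6553]
 [ 0.1458 -1.0336]
 [ 0.1901  0.7696]]
0.046 [array([0.1638, 0.062 ]), array([0.1342, 0.0616]), array([0.1343, 0.0338]), array([0.1638, 0.0348])]
0.082 [array([0.1643, 0.0634]), array([0.1383, 0.063 ]), array([0.1384, 0.0386]), array([0.1644, 0.0395])]
31.425 [ 0.4961 -0.3274  0.1902]
```

View pics/v11.png

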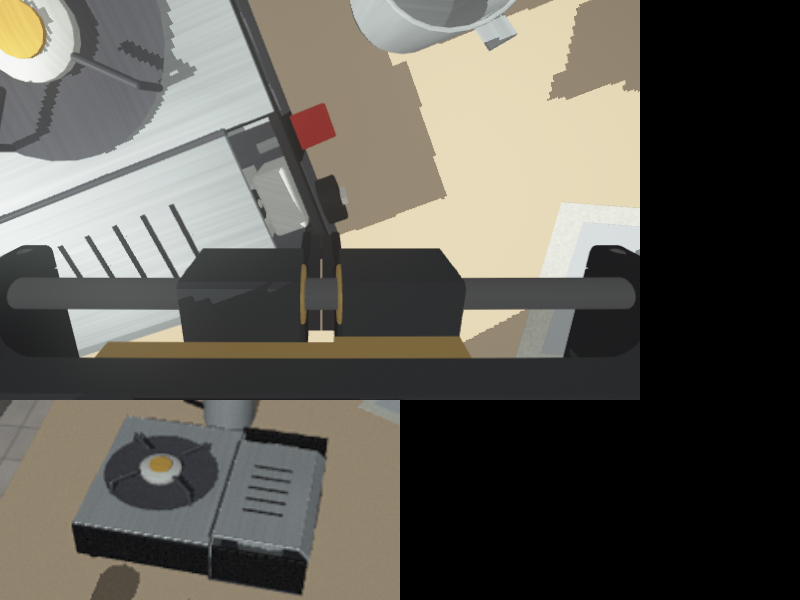

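The cover lies flat and shut. The tab at (313,127) is down: its measured width is right for a height of 46 mm, not 82. The arm touches nothing, so I'm handing in.

```bash
python3 -c "
from rig import robot
print(robot.hand_in())"
```

```text
the job is handed in; nothing more can be done
None
```

I laid the cartridge in the cradle, shut the cover and pushed the lock lever all the way down, then handed the job in at about 31 s; the hand-in gave no verdict, and I judged the final seating from the lever, because the closed cover hides the cartridge.

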